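# Stand the grooming mirror on its fold-out strut

### The arm

A 7-joint arm with a two-finger parallel gripper is mounted at the origin on the work surface. World frame = base frame: x ahead of the robot, y to its left, z up, the work surface at z = 0. Lengths are in mm, angles in rad, forces in N, time in s.
With the tool pointing down it reaches from about 400 to 875 mm from the base axis. Payload 4.4 kg.
Tool frame: the origin (TCP) lies at the very end of the fingers, on their centre line; the grasp point (between the pads) lies 19 mm behind it; y points along the fingers, x is the direction in which the jaws open and shut, and the axes are right-handed (so a half turn about y gives the same grasp; the last joint's range is limited). The gripper opens to 85 mm and grips with 20 to 120 N. Pads are 22 mm wide; open, the fingers measure 114 mm over their backs; the gripper's body (76 mm by 85 mm) begins 54 mm behind the grasp point. The pads swing forward as they close: fully open they stand 13 mm farther back than shut.
Start: joints at [1.16, 0.628, 0.038, 1.517, -0.027, 0.996, -0.02], TCP at [219.733, -611.748, 231.313] pointing down, gripper open.
Joint ranges: [-3.06, 3.06], [-0.37, 2.12], [-1.25, 1.32], [0.18, 2.47], [-1.1, 4.24], [0.23, 1.98], [-2.94, 2.94]. Speed limits (rad/s): [2.57, 2.57, 3.14, 3.14, 3.14, 3.14, 3.14].

### API

Orientations are given as [roll, pitch, yaw] about the fixed x, y, z axes, in that order (R = Rz(yaw) Ry(pitch) Rx(roll)).
In Python, from cell import readout, eyes, finish_job gives the robot as it stands. The module is installed in compiled form; this text tells all that it offers.
- The arm moves only by the tool apply_moves, never from a script. Its argument "commands" is a list that holds one entry, the list of rows, each a list of 6 numbers: the shift along the tool's x, y, z in units of 0.04 m (1.0 is 0.04 m), then the turn, a rotation vector about the tool's x, y, z in units of 5 degrees (1.0 is 5 degrees). A call has 1 to 8 rows; each row shifts and turns the pose as measured when the row begins, along the tool's axes as they then stand; what a row does not reach is not made up. A row lasts 1/12 s, in which the tool goes at most 41.7 mm and 7.16 degrees, less where a joint would pass 70% of its speed; a pose out of reach is approached as far as the arm can. A call with a number of a shift or a turn outside -1 to 1 is refused whole. A call with a gripper value outside its range is refused whole. "claw" is the finger opening in mm, from 0 to 85.4, set as the call begins (left out, the last holds). The fingers move at their own pace and stop on an object; the grip force is fixed at half the most. Time passes only in rows, so rows that do not move let the fingers close. It gives the time, the measured TCP pose, the force and the opening at its end, in the units of the state.
- readout.read_state(): the state, without advancing time (a new reading comes with each control period).
- eyes.get_image(name): name is "side" or "top"; returns a dict with "image" (400x640x3 uint8, red, green, blue), "mtx" (3x3 intrinsics, pixels), "rvec" (rotation vector, rad) and "tvec" (3), from world to camera coordinates, as OpenCV has them. Camera axes: x right, y down, z forward; pixel columns grow to the right and rows downward; lengths in mm; the calibration is good to about 2 mm. A picture is of the moment at which its call begins. There is no depth.
- finish_job(): hands the job in, once; it reports no verdict.
The state is a dict: "clock": time; "qpos": joint angles; "qd": joint speeds; "tau": joint torques, N m; "eef_pos": TCP position; "tool_rot": TCP orientation; "force": force on the tool from outside, world axes, zero at the start; "torque": the same for the moment, N m; "width": finger opening in mm.
Only numpy, scipy, OpenCV 4.12 (cv2) and the standard library are available. Lean on these libraries where they do the work, as an engineer would, in place of code of your own. Each camera call takes 0.05 s, during which the arm holds its last target. There are 200 camera calls.

### The job

Swing out the hinged strut on the back of the mirror until it stands square to the back, then take the mirror out of its slotted holder and stand it on the cork mat, leaning back on its strut, glass towards the robot, squared up with the mat and with its whole footprint, from lower edge to strut foot, roughly in the middle of it. Let go of it and leave the picture and the other things on the bench where they are.

Things in the scene. Friction and masses are not known exactly. Their poses are not given: they have to be found in the camera images.
- mirror: Wood-framed mirror, upright slab 130 wide (own y) x 180 high (z) x 14 mm (x), 0.38 kg with strut. Origin: centre of its underside. -x is the glass side, towards the robot at the start; +x the back with the strut. Starts upright in its holder's slot, underside 12 mm above the bench, 1 mm play each way; lifts straight out. On its open strut it leans back 15 degrees (top towards own +x).
- mirror_top (a point): Centre of the mirror's top edge (mirror frame 0, 0, 180 mm); axes as the mirror's. A good place to grip across the 14 mm thickness: the back is bare here down to 67 mm below the top.
- strut (a joint): Angle of the strut, hinged like a door on the mirror's back, axis parallel to mirror z through mirror x 11, y 0 mm. 0 = folded flat, pointing to mirror -y; grows as the free end swings away from the back, to a stop at 1.571, square to the back (pointing to mirror +x). Starts at 0 to 0.3. Light hinge friction (0.04 N m): it stays where it is left.
- strut_tab (a point): Top of the strut's tab, 86 mm from the hinge axis, 165 mm up the mirror. Strut: 6 mm wooden panel 100 mm long, 28 to 113 mm up the mirror; its outer 28 mm rise as a tab to 165 mm. Folded, its outer 35 mm stick out past the mirror's side: push there from the glass side or pinch from above. Site turns with the strut: -y to the free end, +x the way it opens.
- strut_foot (a point): The strut's lower outer corner, which rests on the mat in the end: 100 mm from the hinge axis, 28 mm up the mirror.
- base_mid (a point): Point fixed to the mirror midway between its back lower edge and the foot of the fully opened strut (mirror frame 59, 0, 14 mm): the middle of the base it stands on.
- mat: Cork mat fixed on the bench, 200 (own x) x 220 (own y) x 4 mm thick. Origin: centre of its underside, on the bench; x points away from the robot, give or take its yaw.
- holder: Pine block fixed on the bench that holds the mirror: 56 (x) x 150 (y) x 34 mm high, with a 16 mm wide, 22 mm deep slot along y through its middle. Origin: centre of its underside.
- picture: Bystander: wood-framed picture without a strut, 110 wide x 150 high x 14 mm thick, standing in a second holder just like the mirror's. Origin: centre of its underside.
- pump_bottle: Bystander: empty green pump bottle with white head, 60 mm across, 199 mm high. Origin: centre of its underside.
- cup: Bystander: white enamel cup, 72 mm across, 65 mm high. Origin: centre of its underside.
- brush: Bystander: wooden bristle brush lying bristles down, 60 x 130 x 36 mm. Origin: centre of its underside.
- comb: Bystander: flat steel shedding comb, 190 mm long along own y, 10 mm thick. Origin: under its middle.

How it is judged (in metres and radians):
On the way:
1. the strut is swung out nearly square to the back (value of joint strut above 1.3 rad), for 0.2 s.
At the end, for the whole second after the job is handed in: Strut open past 1.25 rad; the mirror stands on the mat on its lower edge and strut foot, leaning back 10 to 20 degrees, middle of its base within 35 mm of the mat's centre, square to the mat within 15 degrees, strut on the side away from the robot, released and at rest (value of joint strut above 1.25 rad and angle between mirror's own z axis and vertical between 0.17 and 0.36 rad and horizontal distance between base_mid and mat below 0.035 m and angle between the y axis of mirror and the y axis of mat, either way round below 0.262 rad and x of strut_foot in the frame of mat above 0 m and height (world z) of strut_foot below 0.012 m and height (world z) of mirror below 0.016 m and linear speed of mirror below 0.02 m/s and angular speed of mirror below 0.1 rad/s); the robot touches nothing.
It fails at once if the mirror falls over (tilts more than 45 degrees) (angle between mirror's own z axis and vertical above 0.785 rad).
It fails at once if a bystander (picture, pump bottle, cup, brush, comb) is moved by more than 25 mm or the picture knocked over (distance of any of picture, pump_bottle, cup, brush, comb from where it was at the start of the episode above 0.025 m or angle between picture's own z axis and vertical above 0.3 rad).
It also fails if it takes over 51 s, if anything falls off the work surface, if the arm or the gripper's body presses on something with over 40 N, if the wrist force passes 120 N, or if a joint passes its speed limit or range.

## Working session

There is one attempt and no reset: what is moved stays moved. The work goes in short steps, Python scripts to look and compute and a tool call to move; the robot and the scene stay as the last step left them, time stands still between calls to the robot, and variables do not carry over. Pictures are saved under pics/ and viewed, about 8 in all and at most 12, crops included, and the job is handed in when it is done.

Besides the shell and the picture viewer there is one more tool, called after "Emit:" as name([rows], argument=value, ...), one row to a line, values as JSON. apply_moves: Moves the arm, as the interface text tells. Shifts and turns lie within -1 to 1; 1 stands for 0.04 m of shift or 5 degrees of turn. Its arguments: {"type":"object","properties":{"commands":{"type":"array"},"claw":{"type":"number"}},"required":["commands"]}

```bash
mkdir -p pics
cat > h.py <<'E'
import numpy as np, cv2
from scipy.spatial.transform import Rotation as Ro
from cell import readout, eyes, finish_job
def grab(n,f):
    d=eyes.get_image(n); cv2.imwrite('pics/'+f,d['image'][:,:,::-1]); np.savez('pics/'+n,**d); return d
def load(n): return dict(np.load('pics/'+n+'.npz'))
def ray(d,u,v):
    R=cv2.Rodrigues(d['rvec'])[0]; c=-R.T@d['tvec'].ravel()
    return c, R.T@np.linalg.inv(d['mtx'])@np.array([u,v,1.])
def plane(d,u,v,z):
    c,r=ray(d,u,v); return c+r*(z-c[2])/r[2]
def proj(d,p):
    return cv2.projectPoints(np.array(p,float).reshape(-1,1,3),d['rvec'],d['tvec'],d['mtx'],None)[0][:,0]
def st():
    s=readout.read_state(); print({k:np.round(s[k],3).tolist() for k in ('clock','eef_pos','tool_rot','force','width')}); return s
E
python3 - <<'E'
from h import *
s=st(); print(s['qpos'])
print(Ro.from_euler('xyz',s['tool_rot']).as_matrix().round(2))
a=grab('side','s1.png');b=grab('top','t1.png')
for d in(a,b): print(ray(d,320,200))
E
```

```text
{'clock': 0.0, 'eef_pos': [219.528, -611.12, 230.409], 'tool_rot': [-1.571, 0.002, -1.226], 'force': [-0.464, -0.595, -0.684], 'width': 85.381}
[ 1.16018182  0.62931111  0.03844266  1.5183776  -0.02701939  0.99635263
 -0.02000011]
[[ 0.34 -0.    0.94]
 [-0.94  0.    0.34]
 [-0.   -1.   -0.  ]]
(array([-140.17323755,  700.4260745 , 1085.22032296]), array([ 0.45492062, -0.52369877, -0.72034989]))
(array([ 133.78955907,  -15.99136037, 1695.43010473]), array([ 0.22647388,  0.01412744, -0.97392939]))
```

View pics/s1.png

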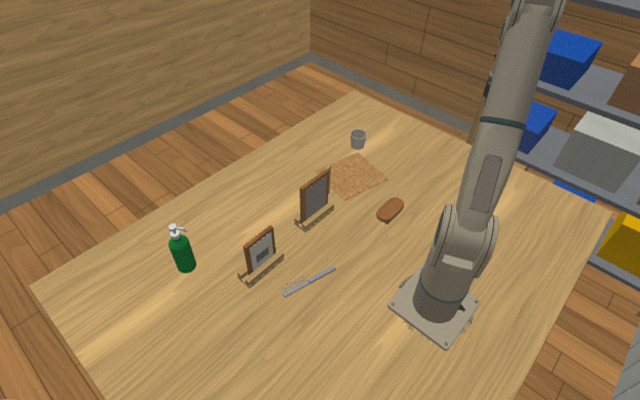

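View pics/t1.png

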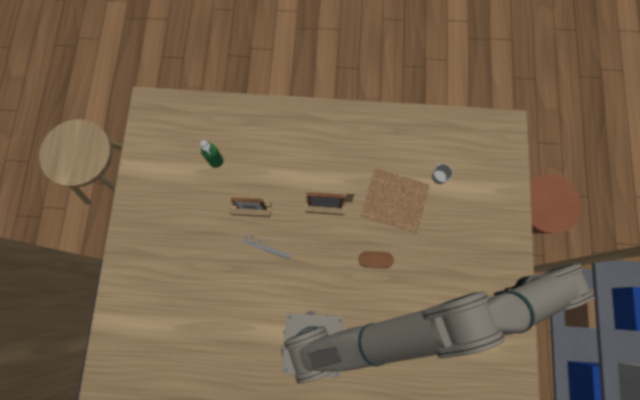

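The side view shows the mirror at about (315,195), the mat at (352,175) and the picture at (260,250). In the top view the mirror is at (325,202) with the strut tab sticking out at (350,197), and the mat is at (395,200). The arm is clear of all of them. Next I'll enlarge both views and fit the mat.

Run:
```python
from h import *
b=load('top');a=load('side')
c1=cv2.resize(b['image'][160:240,290:450],(800,400),interpolation=cv2.INTER_CUBIC)
c2=cv2.resize(a['image'][150:240,280:400],None,fx=5,fy=5,interpolation=cv2.INTER_CUBIC)
cv2.imwrite('pics/c1.png',c1[:,:,::-1]);cv2.imwrite('pics/c2.png',c2[:,:,::-1])
im=b['image'].astype(int); hsv=cv2.cvtColor(b['image'],cv2.COLOR_RGB2HSV)
print('mat',hsv[195:205:4,390:400:4].reshape(-1,3).tolist(),'bench',hsv[300:310:4,200:210:4].reshape(-1,3).tolist())
for n,(u,v) in dict(mat=(395,200),mir=(325,200)).items(): print(n,plane(b,u,v,4 if n=='mat' else 100))
```

```text
mat [[15, 105, 131], [15, 102, 137], [15, 104, 135], [15, 102, 135], [15, 102, 138], [15, 104, 133], [15, 102, 138], [15, 102, 137], [15, 103, 131]] bench [[18, 86, 136], [17, 86, 134], [18, 85, 135], [18, 85, 141], [19, 86, 140], [18, 86, 140], [18, 86, 136], [18, 84, 137], [18, 86, 139]]
mat [ 545.85462107 -277.65763462    4.        ]
mir [505.96282499 -10.83250326 100.        ]
```

View pics/c1.png

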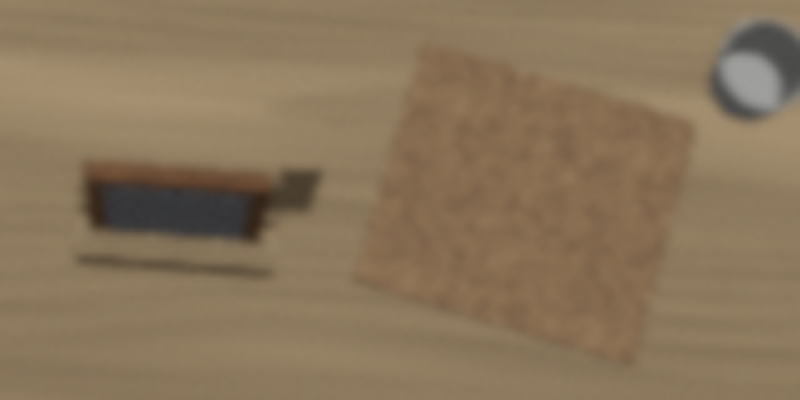

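View pics/c2.png

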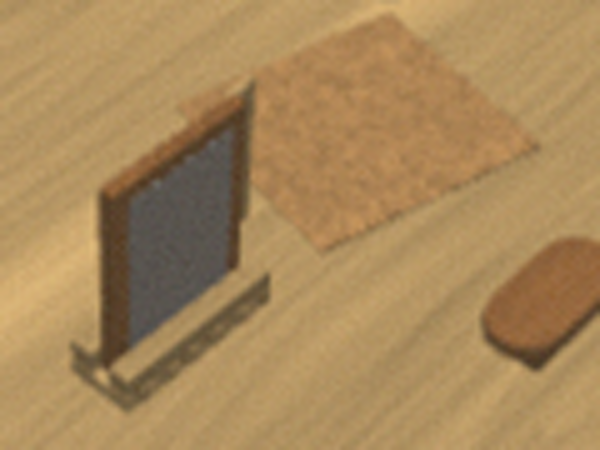

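Crop positions: mat corners (423,43), (693,123), (632,362), (355,280). The mirror's top face runs from (85,170) to (272,185), and the tab is at about (300,188). The glass faces the robot.

Run:
```python
from h import *
b=load('top');a=load('side')
f=lambda u,v,z:plane(b,290+u/5,160+v/5,z)[:2]
C=np.array([f(*p,4) for p in((423,43),(693,123),(632,362),(355,280))])
print('mat',C.mean(0),'sides',[np.linalg.norm(C[i]-C[i-1]) for i in range(4)])
print('yaw',np.degrees(np.arctan2(*((C[0]+C[1]-C[2]-C[3])[::-1]))))
cs=np.array([plane(a,280+u/5,150+v/5,4)[:2] for u,v in((178,103),(392,13),(540,147),(325,250))]);print('mat side',cs.mean(0))
L,R=f(85,170,192),f(272,185,192); print('top',L,R,np.linalg.norm(L-R),(L+R)/2,'yaw',np.degrees(np.arctan2(*((L-R)[::-1])))-90)
M=(L+R)/2
print('tab',[f(u,v,177) for u,v in((278,170),(320,170),(308,210))])
def c2(u,v): return 280+u/5,150+v/5
print('side L,R front top at z192',plane(a,*c2(100,197),192),plane(a,*c2(240,103),192))
print('side tabtop z177',plane(a,*c2(252,84),177))
for n,q in dict(cup=(442,173),brush=(376,260)).items(): print(n,plane(b,*q,40))
```

```text
mat [ 545.6033533  -278.13500224] sides [np.float64(196.01512311584804), np.float64(216.36744768345932), np.float64(194.4275685750824), np.float64(216.49420339480756)]
yaw -13.080295781803816
mat side [ 543.72255005 -276.82390242]
top [501.43944392  51.37661548] [499.27702383 -76.3463283 ] 127.74124794889391 [500.35823388 -12.48485641] yaw -0.969956570487085
tab [array([513.79887421, -80.50961272]), array([ 515.69119455, -109.37092694]), array([ 486.93506009, -102.51504564])]
side L,R front top at z192 [501.73325559  60.06649891 192.        ] [496.19160297 -68.53348357 192.        ]
side tabtop z177 [ 513.80855378 -101.79445928  177.        ]
cup [ 654.09332067 -447.48591083   40.        ]
brush [ 308.93830138 -209.3325082    40.        ]
```

Emit:
apply_moves([
  [[-0.3,0,1,0,-1,0],[-0.3,0,1,0,-1,0],[-0.3,0,1,0,-1,0],[-0.3,0,1,0,-1,0],[-0.3,0,1,0,-1,0],[-0.3,0,1,0,-1,0],[-0.3,0,1,0,-1,0],[-0.3,0,1,0,-1,0]],
], claw=0)

```text
clock: 0.77
eef_pos: [405.4, -353.1, 224.5]
tool_rot: [-1.578, 0.006, -0.517]
force: [1.8, 0.8, 0.0]
width: -0.2
```

Run:
```python
from h import *
b=load('top');a=load('side')
c1=cv2.resize(b['image'][185:220,300:360],(720,420),interpolation=cv2.INTER_CUBIC)
c2=cv2.resize(a['image'][165:230,290:340],None,fx=8,fy=8,interpolation=cv2.INTER_CUBIC)
o=np.zeros((600,800,3),np.uint8); 
o[:520,:400]=c2[:520,:400]; s=cv2.resize(b['image'][190:215,302:357],(396,180),interpolation=cv2.INTER_CUBIC) if 0 else cv2.resize(b['image'][188:218,303:353],(400,240),interpolation=cv2.INTER_CUBIC)
o[:240,400:]=s
cv2.imwrite('pics/z.png',o[:,:,::-1])
```

```text
(no output)
```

View pics/z.png

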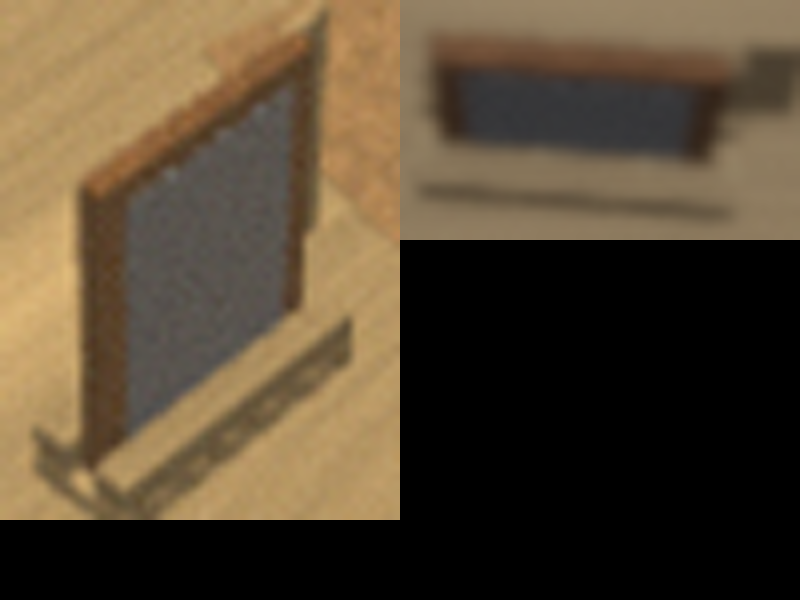

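In the side crop, the mirror's top corners are (80,182) back left, (95,197) front left and (308,45) front right. In the top crop, the top face is (430,36), (728,50), (730,78) and (432,62).

Run:
```python
from h import *
b=load('top');a=load('side')
S=lambda x,y,z=192:plane(a,290+(x+.5)/8-.5,165+(y+.5)/8-.5,z)[:2].round(1)
T=lambda x,y,z=192:plane(b,303+(x-399.5)/8-.5,188+(y+.5)/8-.5,z)[:2].round(1)
print('side BL FL FR BR',S(80,182),S(95,197),S(308,45),S(297,33))
print('top BL FL FR BR',T(430,36),T(432,62),T(730,78),T(728,50))
print('tab top',T(748,46,177),T(795,46,177),'side',S(325,8,177))
print('holder side near R top',S(350,318,34),S(100,470,34),'hold',S(350,318,34))
print('holder front top', T(418,185,34),T(732,212,34))
```

```text
side BL FL FR BR [509.4  54.2] [499.1  56.2] [497.4 -70.2] [505.8 -72.7]
top BL FL FR BR [508.1  54.2] [496.8  52.5] [498.1 -74.4] [510.2 -72.9]
tab top [516.3 -82. ] [ 517.7 -102.2] side [ 518.6 -106.1]
holder side near R top [474.1 -80.9] [493.7  61.6] hold [474.1 -80.9]
holder front top [475.6  62. ] [472.3 -84.9]
```

Emit:
apply_moves([
  [[0,0,0.9,0,-0.85,0],[0,0,0.9,0,-0.85,0],[0,0,0.9,0,-0.85,0],[0,0,0.9,0,-0.85,0],[0,0,0.9,0,-0.85,0],[0,0,0.9,0,-0.85,0],[0,0,0.9,0,-0.85,0],[0,0,0,0,0,0]],
])

```text
clock: 1.43
eef_pos: [477.9, -91.3, 222.2]
tool_rot: [-1.567, 0.008, 0.046]
force: [0.5, 0.1, -0.6]
width: 0.2
```

Emit:
apply_moves([
  [[-0.1,0.3,-0.15,0,0.5,0],[0,0.9,0,0,0,0],[0,0.9,0,0,0,0],[0,0.15,0,0,0,0],[0,0,0,0,0,0]],
])

```text
clock: 1.85
eef_pos: [476.0, -93.5, 131.2]
tool_rot: [-1.567, 0.003, 0.008]
force: [0.2, -1.2, 0.6]
width: -0.2
```

Run:
```python
from h import *
s=st(); H=np.array([514,-9.])
for t in range(0,95,10):
    r=np.radians(t); print(t,(H+88*np.array([np.sin(r),-np.cos(r)])-16*np.array([np.cos(r),np.sin(r)])).round(0))
grab('top','t2.png');a=grab('side','s2.png')
cv2.imwrite('pics/z2.png',cv2.resize(a['image'][120:240,270:430],(800,600),interpolation=cv2.INTER_CUBIC)[:,:,::-1])
```

```text
{'clock': 1.85, 'eef_pos': [475.95, -93.476, 131.216], 'tool_rot': [-1.567, 0.003, 0.008], 'force': [0.16, -1.213, 0.564], 'width': -0.209}
0 [498. -97.]
10 [514. -98.]
20 [529. -97.]
30 [544. -93.]
40 [558. -87.]
50 [571. -78.]
60 [582. -67.]
70 [591. -54.]
80 [598. -40.]
90 [602. -25.]
```

View pics/z2.png

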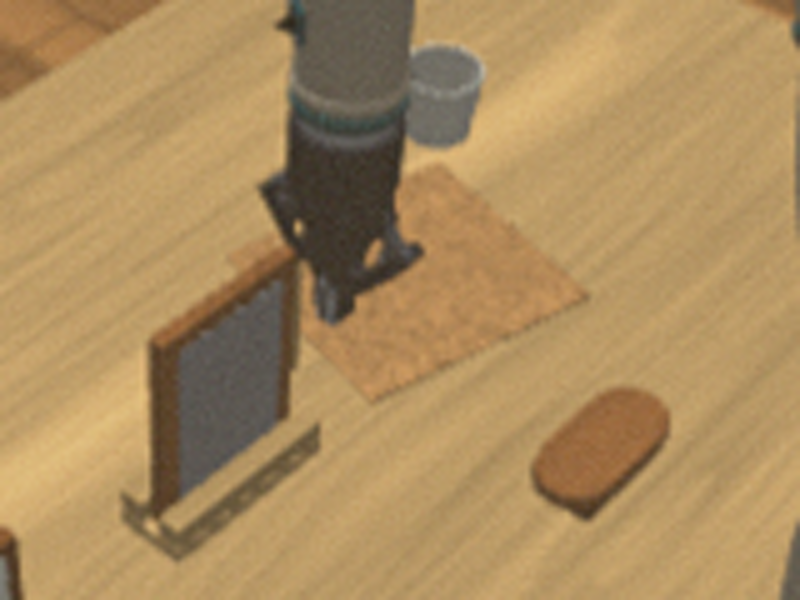

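The closed fingertip is at (335,310), just in front of the tab, with the knuckles spread wide above it. I'll raise the tool 20 mm so the knuckles clear the frame, then push round the arc.

Emit:
apply_moves([
  [[0,-0.45,-0.08,0,0,0],[0.4,0,0,0,0,0],[0.2,0,0,0,0,0],[0.2,0,0,0,0,0],[0.2,0,0,0,0,0],[0.2,0,0,0,0,0],[0.2,0,0,0,0,0],[0,0,0,0,0,0]],
])

```text
clock: 2.62
eef_pos: [539.1, -98.6, 159.7]
tool_rot: [-1.57, -0.009, 0.005]
force: [-0.2, 0.3, -0.6]
width: 0.1
```

Emit:
apply_moves([
  [[0.1,0.15,0.1,0,0,0],[0.2,0,0.12,0,0,0],[0.2,0,0.15,0,0,0],[0.15,0,0.2,0,0,0],[0.15,0,0.2,0,0,0],[0,0,0,0,0,0]],
])

```text
clock: 3.12
eef_pos: [573.2, -64.5, 151.8]
tool_rot: [-1.57, -0.005, 0.005]
force: [1.4, -0.2, -0.4]
width: 0.0
```

Emit:
apply_moves([
  [[0.2,0,0.2,0,0,0],[0.15,0,0.2,0,0,0],[0.1,0,0.2,0,0,0],[0.05,0,0.15,0,0,0],[0,0,0,0,0,0]],
])

```text
clock: 3.53
eef_pos: [593.5, -29.3, 151.2]
tool_rot: [-1.569, -0.001, 0.007]
force: [-0.9, 0.3, -0.2]
width: -0.0
```

Run:
```python
from h import *
b=grab('top','t3.png');a=grab('side','s3.png')
o=np.hstack([cv2.resize(a['image'][140:240,270:370],(400,400),interpolation=cv2.INTER_CUBIC),cv2.resize(b['image'][150:230,290:370],(400,400),interpolation=cv2.INTER_CUBIC)])
cv2.imwrite('pics/z3.png',o[:,:,::-1])
```

```text
(no output)
```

View pics/z3.png

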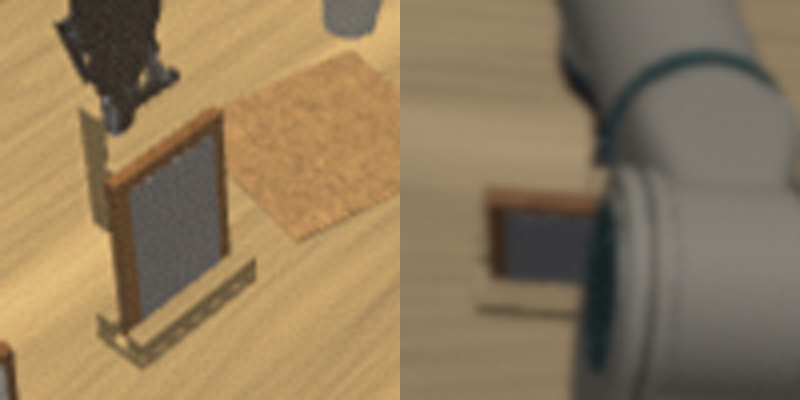

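The strut now stands out behind the frame, with its tab top at crop (80,108)–(105,118). I'll compute its angle.

Run:
```python
from h import *
a=load('side')
S=lambda x,y,z:plane(a,270+(x+.5)/4-.5,140+(y+.5)/4-.5,z)[:2].round(1)
for p in((80,107),(104,119)):
    q=S(*p,177); print(q,np.linalg.norm(q-[514,-9]),np.degrees(np.arctan2(q[0]-514,-(q[1]+9))))
print('BL FL',S(108,181,192),S(115,190,192),'FR',S(222,113,192))
```

```text
[616.9  -7. ] 102.91943451068897 91.11348039344902
[591.1 -10.1] 77.1078465527342 89.18260594472302
BL FL [524.1  52.6] [512.7  56.2] FR [512.3 -72.2]
```

The strut reads about 90°. The mirror's top has rocked about 13 mm back within the slot play. One small nudge to the stop, then withdraw upwards.

Emit:
apply_moves([
  [[0,0,0.12,0,0,0],[0,0,0.08,0,0,0],[0,0,0,0,0,0]],
])

```text
clock: 3.88
eef_pos: [593.5, -23.9, 151.7]
tool_rot: [-1.571, -0.003, 0.004]
force: [-1.0, 0.3, -0.2]
width: -0.1
```

Emit:
apply_moves([
  [[0,0,0.08,0,0,0],[0,0,0.05,0,0,0],[0,0,0,0,0,0]],
])

```text
clock: 4.13
eef_pos: [593.7, -20.9, 152.2]
tool_rot: [-1.574, -0.004, 0.001]
force: [-1.6, -0.7, -1.1]
width: -0.2
```

Emit:
apply_moves([
  [[0,0,-0.5,0,0,0],[0,-0.9,-0.2,0,0,0],[0,-0.9,0,0,0,0],[0,-0.8,0,0,0,0],[0,0,0,0,0,0]],
], claw=60)

```text
clock: 4.55
eef_pos: [587.0, -46.4, 255.1]
tool_rot: [-1.569, 0.016, 0.004]
force: [1.9, 0.3, 0.1]
width: 59.7
```

Run:
```python
from h import *
b=grab('top','t4.png');a=grab('side','s4.png')
o=cv2.resize(a['image'][155:230,280:380],(800,600),interpolation=cv2.INTER_CUBIC)
cv2.imwrite('pics/z4.png',o[:,:,::-1])
```

```text
(no output)
```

View pics/z4.png

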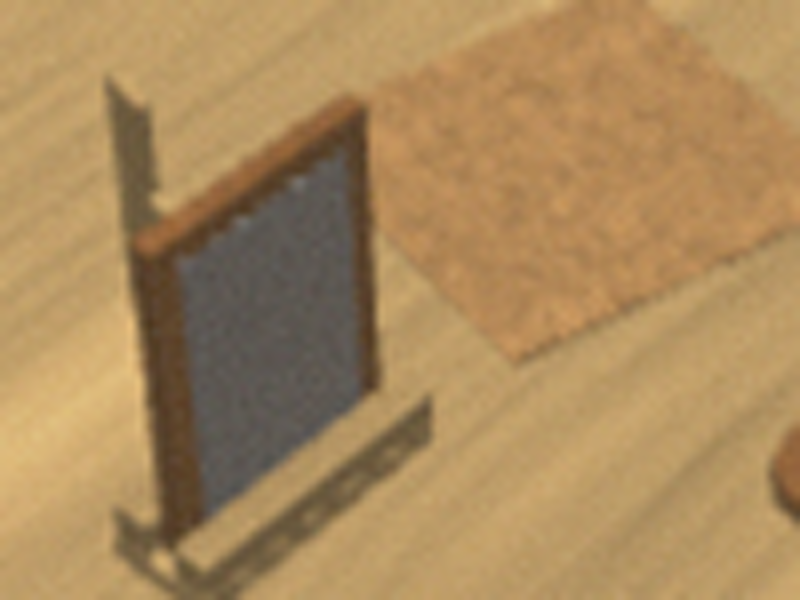

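The mirror's top corners are at (135,240) BL, (148,256) FL, (366,106) FR and (352,95) BR. The tab's top edge runs from (107,78) to (150,108).

Run:
```python
from h import *
a=load('side')
S=lambda x,y,z:plane(a,280+(x+.5)/8-.5,155+(y+.5)/8-.5,z)[:2].round(1)
P=[S(*p,191) for p in((135,240),(148,256),(366,106),(352,95))]; print(P, np.mean(P,0))
L=(P[0]+P[1])/2;R=(P[2]+P[3])/2; print('mirror yaw',np.degrees(np.arctan2(*(L-R)[::-1]))-90)
o,i=S(107,78,169),S(150,108,171); print(o,i,'strut dir deg',np.degrees(np.arctan2(*(o-i)[::-1])), np.degrees(np.arctan2(*(o-[524,-8])[::-1])))
```

```text
[array([526.3,  51.3]), array([516. ,  54.3]), array([512.8, -73.7]), array([521.8, -74.9])] [519.225 -10.75 ]
mirror yaw -1.7350221957372156
[622.9 -28.8] [594. -26.] strut dir deg -5.533876077707216 -11.876978728876411
```

The strut swung back a little, to about 80–86°, probably because I opened the fingers next to it. I'll nudge it again and stay closed while withdrawing.

Emit:
apply_moves([
  [[0.15,0.3,-0.25,0,0,0],[0,0.9,0,0,0,0],[0,0.9,0,0,0,0],[0,0.3,0,0,0,0],[0,0,0.3,0,0,0],[0,0,0.2,0,0,0],[0,0,0.2,0,0,0],[0,0,0,0,0,0]],
], claw=0)

```text
clock: 5.32
eef_pos: [585.9, -28.7, 140.8]
tool_rot: [-1.568, 0.032, 0.004]
force: [0.5, 1.3, 0.6]
width: -0.2
```

Emit:
apply_moves([
  [[0,0,0.15,0,0,-0.3],[0,0,0.1,0,0,0],[0,0,0.05,0,0,0],[0,0,0.05,0,0,0],[0,0,0,0,0,0],[0,0,0,0,0,0]],
])

```text
clock: 5.82
eef_pos: [588.1, -14.6, 144.4]
tool_rot: [-1.572, 0.001, 0.006]
force: [-1.0, -0.8, -0.3]
width: -0.1
```

Emit:
apply_moves([
  [[0,0,-0.2,0,0,0],[0,0,-0.6,0,0,0],[0,-0.9,-0.2,0,0,0],[0,-0.9,0,0,0,0],[0,-0.8,0,0,0,0],[0,0,0,0,0,0]],
])

```text
clock: 6.32
eef_pos: [589.1, -57.9, 250.9]
tool_rot: [-1.568, 0.003, 0.006]
force: [0.3, 1.4, -0.2]
width: -0.1
```

Run:
```python
from h import *
b=grab('top','t5.png');a=grab('side','s5.png')
o=cv2.resize(a['image'][155:230,280:380],(800,600),interpolation=cv2.INTER_CUBIC)
cv2.imwrite('pics/z5.png',o[:,:,::-1])
```

```text
(no output)
```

View pics/z5.png

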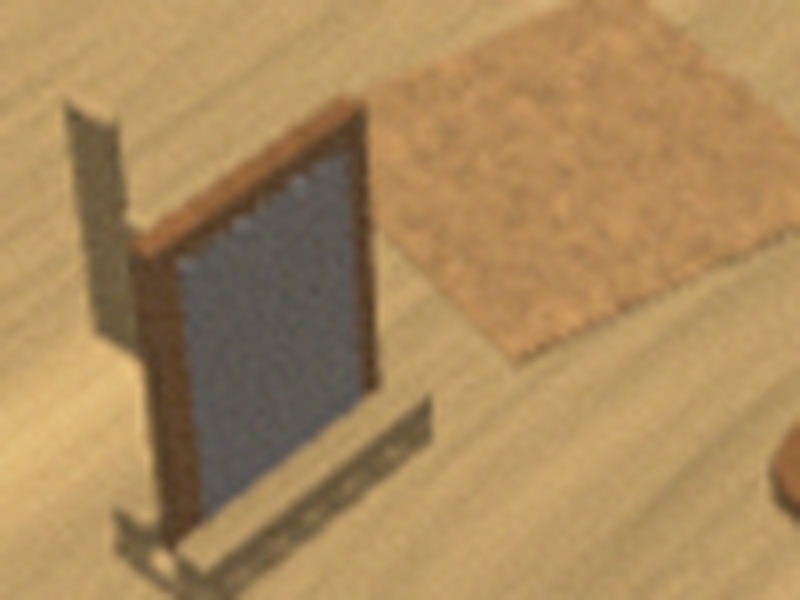

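Emit:
apply_moves([
  [[-0.5,0,0.35,0,0.15,0.3],[-0.5,0,0.35,0,0.15,0.3],[-0.5,0,0.35,0,0,0.3],[0,0,0,0,0,0]],
], claw=50)

```text
clock: 6.75
eef_pos: [522.3, -16.0, 244.4]
tool_rot: [-1.568, 0.099, -0.025]
force: [-0.7, 1.3, -0.6]
width: 48.2
```

Run:
```python
from h import *
a=load('side')
S=lambda x,y,z:plane(a,280+(x+.5)/8-.5,155+(y+.5)/8-.5,z)[:2].round(1)
o,i=S(65,102,169),S(118,122,171); print(o,i,'strut dir deg',np.degrees(np.arctan2(*(o-i)[::-1])), np.degrees(np.arctan2(*(o-[524,-10])[::-1])))
```

```text
[624.9  -5.1] [597.6 -10.1] strut dir deg 10.378704989909076 2.780266886717438
```

The strut is fully open. Next, descend and grip.

Emit:
apply_moves([
  [[0.06,0.4,0.12,0,0,0],[0,0.6,0,0,0,0],[0,0.6,0,0,0,0],[0,0.55,0,0,0,0],[0,0,0,0,0,0]],
])

```text
clock: 7.17
eef_pos: [515.6, -10.7, 152.2]
tool_rot: [-1.568, 0.1, -0.022]
force: [-0.4, -0.5, -0.7]
width: 49.9
```

Emit:
apply_moves([
  [[0,0,0,0,0,0],[0,0,0,0,0,0],[0,0,0,0,0,0],[0,0,0,0,0,0],[0,0,0,0,0,0],[0,0,0,0,0,0],[0,0,0,0,0,0],[0,0,0,0,0,0]],
], claw=0)

```text
clock: 7.83
eef_pos: [516.2, -11.4, 152.7]
tool_rot: [-1.567, 0.1, -0.021]
force: [-0.4, -0.5, -5.0]
width: 13.3
```

Emit:
apply_moves([
  [[0,-0.2,0,0,0,0],[0,-0.2,0,0,0,0],[0,-0.3,0,0,0,0],[0,-0.4,0,0,0,0],[0,-0.5,0,0,0,0],[0,-0.5,0,0,0,0],[0,0,0,0,0,0]],
])

```text
clock: 8.42
eef_pos: [524.8, -12.1, 243.8]
tool_rot: [-1.567, 0.1, -0.023]
force: [1.2, 0.8, -3.5]
width: 13.2
```

Emit:
apply_moves([
  [[0.1,0,-0.5,0,0.3,0.25],[0.1,0,-0.8,0,0.35,0.25],[0.1,0,-0.8,0,0.35,0.25],[0.1,0,-0.8,0,0.35,0.25],[0.1,0,-0.8,0,0.35,0.25],[0.1,0,-0.8,0,0.35,0.25],[0.1,0,-0.6,0,0.3,0.25],[0,0,0,0,0,0]],
])

```text
clock: 9.08
eef_pos: [528.9, -222.2, 240.3]
tool_rot: [-1.604, 0.254, -0.235]
force: [-0.6, -1.2, -4.2]
width: 13.6
```

Emit:
apply_moves([
  [[0.1,0,-0.6,0.36,0,0],[0,0,-0.6,0,0,0],[0,0,0,0,0,0],[0,0,0,0,0,0]],
])

```text
clock: 9.42
eef_pos: [520.6, -272.1, 236.4]
tool_rot: [-1.569, 0.256, -0.238]
force: [0.4, 1.0, -4.2]
width: 13.0
```

Run:
```python
from h import *
s=st();b=grab('top','t6.png');a=grab('side','s6.png')
o=cv2.resize(a['image'][90:210,280:420],(700,600),interpolation=cv2.INTER_CUBIC)
cv2.imwrite('pics/z6.png',o[:,:,::-1])
```

```text
{'clock': 9.417, 'eef_pos': [520.555, -272.058, 236.418], 'tool_rot': [-1.569, 0.256, -0.238], 'force': [0.426, 0.959, -4.2], 'width': 12.994}
```

View pics/z6.png

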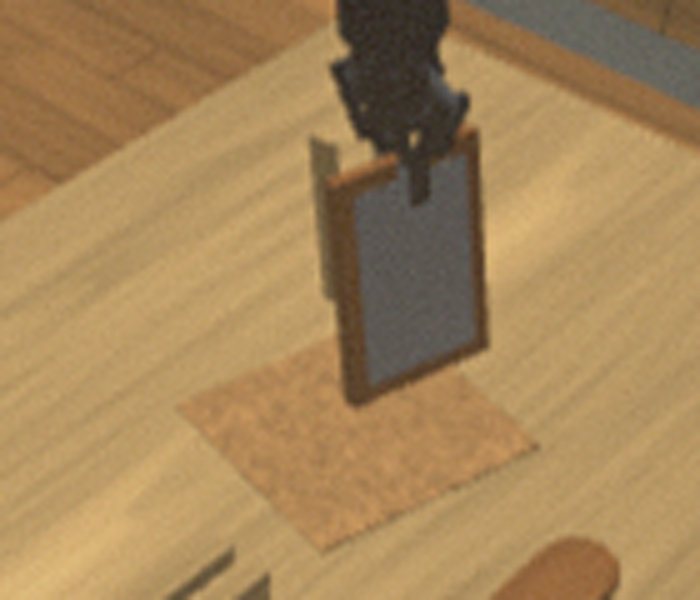

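The mirror hangs level over the mat with its strut out. Corners: (328,185) top left, (478,130) top right, (358,405) bottom left, (487,348) bottom right. The tab is at (313,137). I'll compare these with the expected grip pose.

Run:
```python
from h import *
s=st();a=load('side')
R=Ro.from_euler('xyz',s['tool_rot']).as_matrix(); M=R@np.array([[1,0,0],[0,0,-1],[0,1,0]]).T.T
M=np.c_[R[:,0],R[:,2],-R[:,1]]  # mirror axes
for h in(136,141,146):
    o=s['eef_pos']-h*M[:,2]
    P=[o+M@np.array(q,float) for q in((7,65,180),(-7,-65,180),(-7,65,0),(-7,-65,0),(111,0,165),(83,0,165))]
    print(h,((proj(a,P)-[280,90]+.5)*5).round(0).tolist(),'bm',(o+M@[59,0,14]).round(1),'low z edge/foot',(o+M@[7,0,0])[2].round(1),(o+M@[111,0,28])[2].round(1))
```

```text
{'clock': 9.517, 'eef_pos': [520.524, -271.506, 236.648], 'tool_rot': [-1.57, 0.257, -0.236], 'force': [0.456, -0.176, -4.234], 'width': 13.349}
136 [[323.0, 174.0], [481.0, 121.0], [356.0, 406.0], [492.0, 344.0], [312.0, 127.0], [334.0, 137.0]] bm [ 545.9 -277.5  103.7] low z edge/foot 103.3 104.0
141 [[323.0, 181.0], [481.0, 128.0], [357.0, 412.0], [492.0, 350.0], [312.0, 134.0], [335.0, 143.0]] bm [ 544.7 -277.2   98.8] low z edge/foot 98.5 99.2
146 [[324.0, 187.0], [482.0, 134.0], [357.0, 418.0], [493.0, 356.0], [313.0, 140.0], [335.0, 150.0]] bm [ 543.5 -276.9   94. ] low z edge/foot 93.7 94.3
```

The expected pose matches the image to within about 1–2 px (grip height ~140 mm), and base_mid is over the mat centre. Lowering 80 mm first.

Emit:
apply_moves([
  [[0.13,0.48,0,0,0,0],[0.13,0.48,0,0,0,0],[0.13,0.48,0,0,0,0],[0.08,0.3,0,0,0,0],[0,0,0,0,0,0],[0,0,0,0,0,0]],
])

```text
clock: 10.02
eef_pos: [525.5, -261.5, 163.6]
tool_rot: [-1.563, 0.252, -0.224]
force: [0.6, -0.1, -3.8]
width: 13.4
```

Emit:
apply_moves([
  [[-0.03,0.05,-0.26,-0.09,0.1,0],[0.06,0.22,0,0,0,0],[0.03,0.1,0,0,0,0],[0,0,0,0,0,0]],
])

```text
clock: 10.35
eef_pos: [523.8, -271.0, 150.2]
tool_rot: [-1.575, 0.247, -0.231]
force: [-0.4, 0.5, -3.5]
width: 13.5
```

Emit:
apply_moves([
  [[-0.03,0.08,0,0,0,0.12],[0.02,0.06,0,0,0,0],[0,0,0,0,0,0]],
])

```text
clock: 10.6
eef_pos: [522.3, -270.8, 145.0]
tool_rot: [-1.575, 0.257, -0.231]
force: [0.1, 0.1, -4.3]
width: 13.6
```

Emit:
apply_moves([
  [[0.01,0.05,0,0,0,0],[0,0,0,0,0,0]],
])

```text
clock: 10.77
eef_pos: [522.3, -270.8, 142.9]
tool_rot: [-1.575, 0.257, -0.231]
force: [-0.4, -0.4, -3.8]
width: 13.2
```

Emit:
apply_moves([
  [[0.01,0.05,0,0,0,0],[0,0,0,0,0,0]],
])

```text
clock: 10.93
eef_pos: [522.6, -271.0, 141.0]
tool_rot: [-1.575, 0.256, -0.232]
force: [-0.4, -0.1, -4.0]
width: 13.3
```

Emit:
apply_moves([
  [[0.01,0.05,0,0,0,0],[0,0,0,0,0,0]],
])

```text
clock: 11.1
eef_pos: [523.4, -271.4, 141.1]
tool_rot: [-1.575, 0.254, -0.232]
force: [0.4, 0.8, -4.1]
width: 13.5
```

Emit:
apply_moves([
  [[0.01,0.04,0,0,0,0],[0,0,0,0,0,0]],
])

```text
clock: 11.27
eef_pos: [524.0, -271.8, 141.0]
tool_rot: [-1.576, 0.252, -0.232]
force: [-1.2, -0.1, -3.4]
width: 13.2
```

Emit:
apply_moves([
  [[0,0.06,0,0,0,0],[0,0,0,0,0,0]],
])

```text
clock: 11.43
eef_pos: [524.3, -272.1, 141.2]
tool_rot: [-1.577, 0.249, -0.233]
force: [-0.7, 0.2, -4.7]
width: 13.5
```

Height has stopped falling and the pitch is giving a little, so it is in contact at the expected height (141–142 mm). I'll open slightly.

Emit:
apply_moves([
  [[0,0,0,0,0,0],[0,0,0,0,0,0],[0,0,0,0,0,0],[0,0,0,0,0,0]],
], claw=22)

```text
clock: 11.77
eef_pos: [524.9, -272.2, 141.2]
tool_rot: [-1.577, 0.248, -0.232]
force: [-0.2, 0.2, 0.4]
width: 22.1
```

Emit:
apply_moves([
  [[0,0,0,0,0,0],[0,0,0,0,0,0],[0,0,0,0,0,0],[0,0,0,0,0,0]],
], claw=50)

```text
clock: 12.1
eef_pos: [524.6, -272.2, 140.6]
tool_rot: [-1.577, 0.249, -0.232]
force: [0.1, -0.3, -0.2]
width: 50.0
```

Emit:
apply_moves([
  [[0,-0.3,0,0,0,0],[0,-0.5,0,0,0,0],[0,-0.8,0,0,0,0],[0,-0.9,0,0,0,0],[0,-0.9,0,0,0,0],[0,0,0,0,0,0]],
])

```text
clock: 12.6
eef_pos: [556.1, -278.7, 274.7]
tool_rot: [-1.575, 0.258, -0.232]
force: [0.8, -0.2, 0.3]
width: 49.8
```

Run:
```python
from h import *
s=st();b=grab('top','t7.png');a=grab('side','s7.png')
o=cv2.resize(a['image'][120:210,300:405],(700,600),interpolation=cv2.INTER_CUBIC)
cv2.imwrite('pics/z7.png',o[:,:,::-1])
```

```text
{'clock': 12.6, 'eef_pos': [556.069, -278.672, 274.746], 'tool_rot': [-1.575, 0.258, -0.232], 'force': [0.781, -0.184, 0.33], 'width': 49.832}
```

View pics/z7.png

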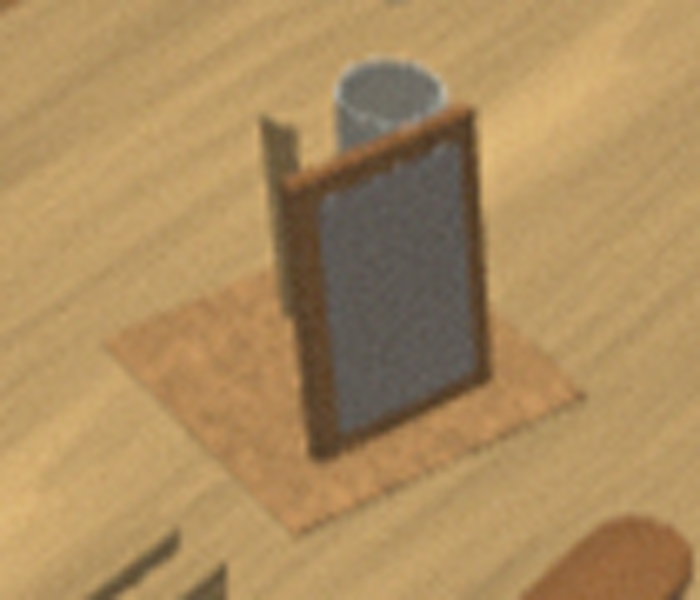

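The mirror stands released on the mat. Bottom corners are (317,460) and (490,380), front top corners (290,190) and (476,110), and the tab outer top (262,117). A final numeric check follows.

Run:
```python
from h import *
a=load('side');k=700/105
S=lambda x,y,z:plane(a,300+(x+.5)/k-.5,120+(y+.5)/k-.5,z)[:2]
bl,br=S(317,460,7.6),S(490,380,7.6); tl,tr=S(291,190,181.5),S(476,112,181.5)
yv=(bl-br); print('bottom',bl,br,np.linalg.norm(yv),'yaw',np.degrees(np.arctan2(*yv[::-1]))-90)
x=np.array([yv[1],-yv[0]])/np.linalg.norm(yv); print('top-bottom along x',((tl+tr)/2-(bl+br)/2)@x,'(want 46.6)',np.linalg.norm(tl-tr))
bm=(bl+br)/2+x*(66*np.cos(.262)+14*np.sin(.262)); print('base_mid',bm,'off mat',bm-[544.7,-277.5])
t=S(262,117,4+165*np.cos(.262)-104*np.sin(.262)); d=t-((bl+br)/2+x*(18*.966+165*.259)); print('tab from hinge',np.linalg.norm(d),'angle to back deg',90+np.degrees(np.arctan2(d@(yv/np.linalg.norm(yv)),d@x)))
b=load('top'); t0=cv2.imread('pics/t1.png')
print(st()['clock'])
for w,(u,v,c) in dict(pic=(225,190,55),cup=(428,160,30),comb=(238,232,58)).items():
    print(w,np.abs(t0[v:v+30,u:u+c].astype(int)-b['image'][v:v+30,u:u+c,::-1]).mean())
```

```text
bottom [ 505.28605477 -200.28145992] [ 473.44058666 -324.40166384] 128.14038731572805 yaw -14.389959478382423
top-bottom along x 39.868129319272825 (want 46.6) 128.7118298871567
base_mid [ 554.62343814 -279.08532254] off mat [ 9.92343814 -1.58532254]
tab from hinge 87.81410515890626 angle to back deg 94.6384829665403
{'clock': 12.7, 'eef_pos': [552.576, -277.811, 269.581], 'tool_rot': [-1.574, 0.267, -0.232], 'force': [-0.192, -0.183, -1.441], 'width': 50.091}
12.7
pic 1.2319191919191919
cup 18.15037037037037
comb 1.317624521072797
```

All within limits. The top-view cup difference could just be the arm in the way, so I'll check it in the side view and then hand in.

Run:
```python
from h import *
s1=cv2.imread('pics/s1.png').astype(int);s7=cv2.imread('pics/s7.png').astype(int)
print('cup top',np.abs(s1-s7)[126:138,348:368].mean(),'brush',np.abs(s1-s7)[195:225,375:406].mean(),'bottle',np.abs(s1-s7)[220:275,165:200].mean())
finish_job(); st()
```

```text
cup top 4.155555555555556 brush 3.795340501792115 bottle 4.681038961038961
the job is handed in; nothing more can be done
the job is handed in; nothing more can be done
```

The strut is open and the mirror stands on the cork mat, leaning back on it, glass towards the robot. I released it and handed the job in at about 13 s; no verdict was reported.

I pushed the strut open with closed fingers. It swung back to roughly 80–86° when I opened the fingers next to it, so I nudged it to the stop again. I then gripped the top edge, lifted the mirror out and set it down pre-tilted by 15°.

| Last check | Measured | Needed |
|---|---|---|
| Middle of base from mat centre | about 10 mm | under 35 mm |
| Squareness to mat | about 1.3° off | within 15° |
| Lean | about 13° from the image, about 14° tool pitch at release | 10–20° |
| Strut angle to back | about 90° (read 94.6°, beyond the 90° stop) | over 71.6° (1.25 rad) |

- **Robot:** the gripper was about 90 mm above the mirror, with no load showing beyond about 1.5 N.
- **Bystanders:** the picture and comb look unchanged in the top view, and the bottle, brush and cup in the side view.
- **Checks that disagreed:** the top view showed a large difference at the cup. I took this to be the arm in the way, since the side view shows the cup standing and unchanged. The wrist force also did not show touchdown on the mat. I judged contact from the height no longer falling, and the mirror stayed standing after release.

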